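Put the microscope optics away in their caddy

ROBOT

A 6-joint arm with a two-finger parallel gripper is mounted at the origin on the work surface. World frame = base frame: x ahead of the robot, y to its left, z up, the work surface at z = 0. Lengths are in mm, angles in rad, forces in N, time in s.
With the tool pointing down it reaches from about 275 to 1000 mm from the base axis. Payload 8.4 kg.
Tool frame: the origin (TCP) lies on the centre line of the jaws, within the pads' length; the fingertips stand r.tip_reach ahead of it and the grasp point (between the pads) lies 11 mm behind it (r.tip_reach is the distance from the TCP to the fingertips, in mm); z points along the fingers, y is the line along which they close (so a half turn about z gives the same grasp; the last joint's range is limited). The gripper opens to 85 mm and grips with 20 to 120 N. Pads are 22 mm wide; open, the fingers measure 114 mm over their backs; the gripper's body (76 mm by 85 mm) begins 54 mm behind the grasp point. The pads swing forward as they close: fully open they stand 13 mm farther back than shut.
Start: joints at [-0.002, 0.353, 1.633, -0, 1.155, -0.002], TCP at [625.002, -0, 239.281] pointing down, gripper open.
Joint ranges: [-2.63, 2.63], [-0.92, 2.1], [0.06, 2.66], [-1.3, 4.44], [0, 2.69], [-3.02, 3.02]. Speed limits (rad/s): [2.22, 2.22, 2.79, 3.14, 3.14, 3.14].

INTERFACE

Orientations are given as [roll, pitch, yaw] about the fixed x, y, z axes, in that order (R = Rz(yaw) Ry(pitch) Rx(roll)).
In Python, from rig import r gives the robot as it stands.
- The arm moves only by the tool carry_out, never from a script. Its argument "targets" is a list of rows, each an object with "dp": the shift along the tool's x, y, z in mm, a list of three; "yaw": the turn about the tool's z in degrees. A call has 1 to 12 rows; each row is the pose to reach, as a shift and turn from the pose commanded when the call began, along the tool's axes at that moment; what a row does not reach only later rows make up. A row lasts 1/8 s, in which the tool goes at most 62.5 mm and 10.7 degrees, less where a joint would pass 70% of its speed; a pose out of reach is approached as far as the arm can. A call with a gripper value outside its range is refused whole. "fingers" is the opening, from -1 (shut) to 1 (fully open), so that 0 is half open, set as the call begins (left out, the last holds). The fingers move at their own pace and stop on an object; "grip_force" is the grip in N (left out, the last holds). Time passes only in rows, so rows that repeat a pose let the fingers close. It gives the time, the measured TCP pose, the force, the opening and the grip force at its end, in the units of the state.
- r.sense(): the state, without advancing time (a new reading comes with each control period).
- r.grab_frame(name): name is "scene" or "side" or "wrist"; returns the picture (400x640x3 uint8, red, green, blue); there is no depth.
- r.get_calibration(name): a dict with "fx", "fy", "cx", "cy" (pixels), "rvec" (rotation vector, rad) and "tvec" (3), from world to camera coordinates, as OpenCV has them. Camera axes: x right, y down, z forward; pixel columns grow to the right and rows downward; lengths in mm; the calibration is good to about 2 mm. A picture is of the moment at which its call begins: read the wrist's pose just before it. get_calibration takes no time and is no camera call; for the wrist camera it gives the pose at the moment of the call.
- r.sign_off(): hands the job in; it is judged then, once.
The state is a dict: "clock": time; "qpos": joint angles; "qvel": joint speeds; "joint_efforts": joint torques, N m; "eef_pos": TCP position; "tcp_rot": TCP orientation; "contact_force": force on the tool from outside, world axes, zero at the start; "wrist_torque": the same for the moment, N m; "opening": opening from 0.0 (shut) to 1.0 (fully open); "grasp_force": force on a finger pad.
Only numpy, scipy, OpenCV 4.12 (cv2) and the standard library are available. Lean on these libraries where they do the work, as an engineer would, in place of code of your own. Each camera call takes 0.05 s, during which the arm holds its last target. There are 200 camera calls.

TASK

Put the four microscope optics away in the wooden caddy, each standing upright, lens up, in its own pocket: counting from the end with the loop handle, the long eyepiece, the objective, the short eyepiece and last the mounted lens, which you free from its well in the ejector stand by pressing the stand's button fully down. They are glass, so set them down without dropping them. Leave the specimen vial, the balance weight and the jar cap where they stand.

Things in the scene. Friction and masses are not known exactly. Their poses are not given: they have to be found in the camera images.
- long_eyepiece: the long microscope eyepiece, loose, standing upright: 60 mm tall, a steel tube 32 mm in diameter for the lower 22 mm, a black barrel 38 mm in diameter above it, a round glass eye lens in its flat top. Origin: centre of the underside, z up along its axis. About 90 g
- objective: the objective, loose, standing upright: bright aluminium, 46 mm tall, a round foot 44 mm in diameter and 14 mm high, above it a barrel 34 mm in diameter with a black band, a round glass lens in its flat top. Origin: centre of the underside, z up along its axis. About 120 g
- short_eyepiece: the short wide eyepiece, loose, standing upright: a black drum 44 mm in diameter and 34 mm tall with a wide glass lens (32 mm) in its top. Origin: centre of the underside, z up along its axis. About 80 g
- lens: the mounted lens: a disc 40 mm in diameter and 18 mm thick, glass in an aluminium rim. At the start it lies flush in the well of the ejector stand. Origin: centre of the underside, z up along its axis. About 60 g
- ejector: ejector stand, a grey block 130 x 64 mm, 40 mm high, fixed. Origin: centre of the underside, x along its length. The well that holds the lens (43 mm across, 18 mm deep, floor 22 mm above the bench) is at x = +34 mm, y = 0; the steel push button (28 mm in diameter, top 56 mm above the bench when up, 42 mm when fully down) at x = -36 mm, y = 0
- ejector_button (a joint): travel of the ejector's button in m: 0 up (start), 0.014 fully down. A pin under the well pushes the lens up by as much: button fully down, the lens stands about 13 mm out of the block (underside 35 mm above the bench) and can be gripped by its rim. Friction (about 2.5 N) holds button and lens where they are left; no return spring
- caddy: wooden caddy, fixed: a low row of four square pockets, 260 x 68 mm, and a black loop handle at its +x end (x = 146 mm, 36 mm high, 60 mm wide). Origin: centre of the row, underside; x along the row to the handle. Pockets 60 x 60 mm inside, floor 4 mm and wall tops 12 mm above the bench, centres at y = 0, x = +96 (long eyepiece), +32 (objective), -32 (short eyepiece), -96 mm (mounted lens)
- vial: look-alike, to be left: a specimen vial, clear glass body 32 mm in diameter with amber contents and a plain black cap 36 mm in diameter, 60 mm tall, no lens in its top. Origin: centre of the underside
- weight: look-alike, to be left: a steel balance weight, 38 mm in diameter and 28 mm high with a thin neck and a knob (22 mm in diameter) on top, 46 mm tall in all. Origin: centre of the underside
- jar_cap: look-alike, to be left: a plain black ribbed jar cap, 44 mm in diameter over the ribs, 16 mm high, closed top with no lens. Origin: centre of the underside
Mind the look-alikes: they are no part of the job. Leave any turquoise look-alike of the ejector alone. Leave any blue look-alike of the long_eyepiece alone.

How it is judged (in metres and radians):
At the end, for the whole second after the job is handed in: Each optic stands in its own pocket (order as in the goal), within 15 mm of its centre along and across the row, underside on the floor (under 8 mm above the caddy's underside), upright to 0.12 rad, at rest; vial, weight and cap upright within 15 mm of their start (x of long_eyepiece in the frame of caddy between 0.081 and 0.111 m and y of long_eyepiece in the frame of caddy between -0.015 and 0.015 m and z of each of long_eyepiece, objective, short_eyepiece, lens in the frame of caddy below 0.008 m and angle between each of long_eyepiece, objective, short_eyepiece, lens, vial, weight, jar_cap's own z axis and vertical below 0.12 rad and linear speed of each of long_eyepiece, objective, short_eyepiece, lens below 0.02 m/s and x of objective in the frame of caddy between 0.017 and 0.047 m and y of objective in the frame of caddy between -0.015 and 0.015 m and x of short_eyepiece in the frame of caddy between -0.047 and -0.017 m and y of short_eyepiece in the frame of caddy between -0.015 and 0.015 m and x of lens in the frame of caddy between -0.111 and -0.081 m and y of lens in the frame of caddy between -0.015 and 0.015 m and distance of each of vial, weight, jar_cap from where it was at the start of the episode below 0.015 m); the robot touches nothing.
It fails at once if an optic is dropped: it moves faster than 0.7 m/s with no finger touching it (a free fall of over 25 mm) ((linear speed of long_eyepiece above 0.7 m/s and contact force between long_eyepiece and the fingers below 0.01 N) or (linear speed of objective above 0.7 m/s and contact force between objective and the fingers below 0.01 N) or (linear speed of short_eyepiece above 0.7 m/s and contact force between short_eyepiece and the fingers below 0.01 N) or (linear speed of lens above 0.7 m/s and contact force between lens and the fingers below 0.01 N)).
It fails at once if the vial, the weight or the jar cap is moved more than 15 mm from where it stood (distance of any of vial, weight, jar_cap from where it was at the start of the episode above 0.015 m).
It also fails if it takes over 123 s, if anything falls off the work surface, if the arm or the gripper's body presses on something with over 40 N, if the wrist force passes 120 N, or if a joint passes its speed limit or range.

## Working session

There is one attempt and no reset: what is moved stays moved. The work goes in short steps, Python scripts to look and compute and a tool call to move; the robot and the scene stay as the last step left them, time stands still between calls to the robot, and variables do not carry over. Pictures are saved under pics/ and viewed, at most 14 in all, crops included, and the job is handed in when it is done.

Besides the shell and the picture viewer there is one more tool, called in YAML: its name, and indented under it one key for each argument. carry_out: Moves the arm, as the interface text tells. Its arguments: {"type":"object","properties":{"targets":{"type":"array","items":{"type":"object","properties":{"dp":{"type":"array","items":{"type":"number"}},"yaw":{"type":"number"}}}},"fingers":{"type":"number"},"grip_force":{"type":"number"}},"required":["targets"]}

```bash
ls; mkdir -p pics
cat > h.py <<'E'
import numpy as np, cv2
from rig import r
def cal(n):
    c=r.get_calibration(n); K=np.array([[c['fx'],0,c['cx']],[0,c['fy'],c['cy']],[0,0,1]],float)
    return K,cv2.Rodrigues(np.array(c['rvec'],float))[0],np.array(c['tvec'],float).ravel()
def snap(n,f):
    c=cal(n); im=r.grab_frame(n); cv2.imwrite('pics/'+f,im[:,:,::-1]); return im,c
def ray(c,uv,z):
    K,R,t=c; d=R.T@np.linalg.solve(K,np.array([uv[0],uv[1],1.])); o=-R.T@t
    return o+d*(z-o[2])/d[2]
def proj(c,p):
    K,R,t=c; q=K@(R@np.array(p,float)+t); return q[:2]/q[2]
E
python3 - <<'E'
from h import *
s=r.sense();print(s['eef_pos'],s['tcp_rot'],s['opening'],s['clock'],r.tip_reach)
for n in('scene','side','wrist'):
    im,c=snap(n,n+'0.png');print(n,(-c[1].T@c[2]).round(),c[0][0,0])
E
```

```text
pics
[6.24512278e+02 2.10868621e-02 2.38531211e+02] [-3.14011896e+00 -5.21856804e-05  1.57075034e+00] 0.9967991815332424 0.0 8.0
scene [1101. -281.  927.] 402.98944395906125
side [-115. -639.  670.] 400.922308930699
wrist [624.  71. 373.] 297.88726173159887
```

View pics/scene0.png

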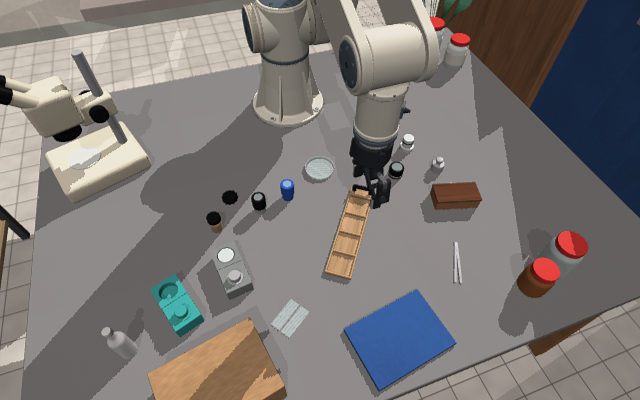

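View pics/side0.png

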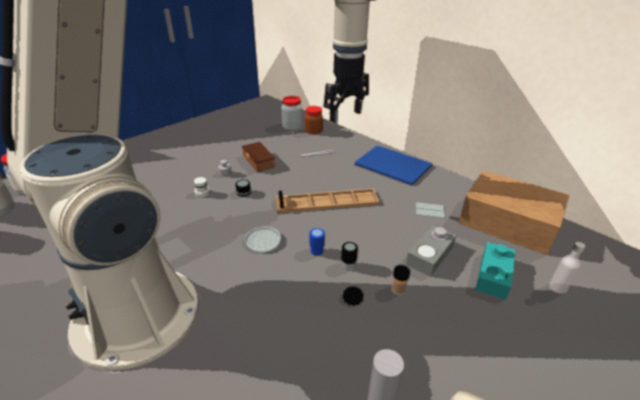

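View pics/wrist0.png

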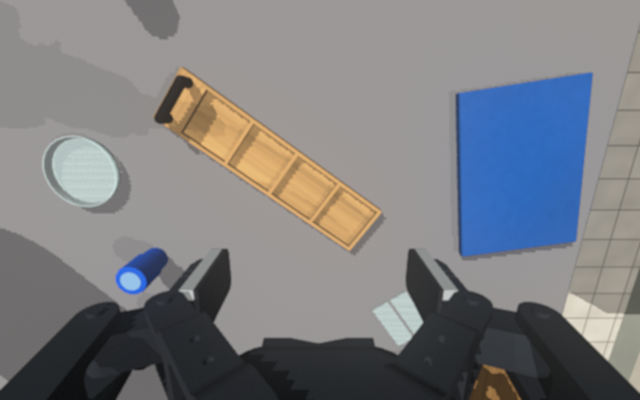

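The scene view has these candidates:
- **Long eyepiece:** black at (259,201), blue at (287,190, the decoy), and amber with a cap at (214,221, the vial).
- **Flat black:** (230,197) is the jar cap.
- **Short eyepiece:** (397,170).
- **Objective or weight:** (408,142) and (438,163).
- **Ejector:** grey at (232,270), with the turquoise decoy at (177,303).

I'll confirm these in one enlarged crop.

Run:
```python
import cv2,numpy as np
s=cv2.imread('pics/scene0.png');d=cv2.imread('pics/side0.png')
f=lambda im,x,y,w,h:cv2.resize(im[y:y+h,x:x+w],(400,300),interpolation=cv2.INTER_CUBIC)
cv2.imwrite('pics/m.png',np.vstack([np.hstack([f(s,195,170,112,84),f(s,376,125,80,60)]),np.hstack([f(s,190,235,80,60),f(d,190,145,80,60)])]))
```

```text
(no output)
```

View pics/m.png

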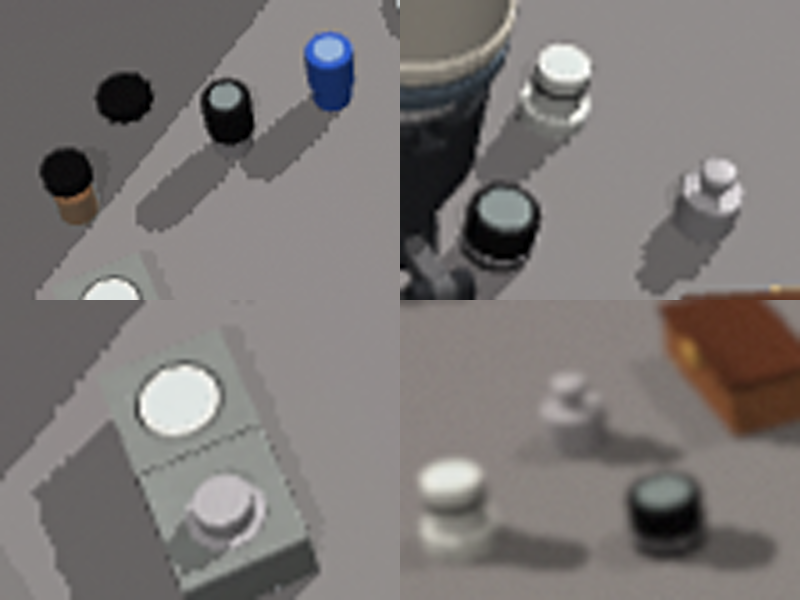

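Identities are confirmed: the long eyepiece is black with a glass top, the vial is amber, the cap has no lens, and the weight has a knob. Next I'll measure positions.

Run:
```python
from h import *
cs,cd,cw=cal('scene'),cal('side'),cal('wrist')
for n,uv,z in [('long',(258,196.6),60),('obj',(408.4,138),46),('short',(397,167.4),34),('weight',(439.6,159.4),46),('lens',(226,255),40),('button',(234.4,274.7),56),('vial',(213.8,217.6),60),('cap',(230,197.2),16),('blue',(287,184),60)]:
    print(n,ray(cs,uv,z).round(1))
for n,uv,z in [('obj',(200.4,180.6),46),('short',(243.6,183.4),34)]: print('side',n,ray(cd,uv,z).round(1))
def caddy(f,c,roi):
    im=cv2.imread('pics/'+f);hsv=cv2.cvtColor(im,cv2.COLOR_BGR2HSV);m=cv2.inRange(hsv,(8,60,90),(25,255,255))
    q=np.zeros_like(m);x,y,w,h=roi;q[y:y+h,x:x+w]=m[y:y+h,x:x+w]
    ct=max(cv2.findContours(q,0,1)[0],key=cv2.contourArea)
    P=np.array([ray(c,p,12)[:2] for p in ct.reshape(-1,2)],np.float32)
    b=cv2.minAreaRect(P);print('caddy',f,b,cv2.boxPoints(b).round(1).tolist())
caddy('wrist0.png',cw,(140,50,260,220)); caddy('scene0.png',cs,(310,180,80,110))
print('handle',ray(cw,(174,100),36), 'tcp',r.sense()['eef_pos'])
```

```text
long [ 419.  -209.4   60. ]
obj [338.1 290.5  46. ]
short [428.1 208.6  34. ]
weight [450.2 337.   46. ]
lens [ 555.4 -328.2   40. ]
button [ 624.2 -319.4   56. ]
vial [ 448.1 -334.5   60. ]
cap [ 360.3 -281.    16. ]
blue [ 402.5 -122.7   60. ]
side obj [333.5 287.2  46. ]
side short [424.3 204.7  34. ]
caddy wrist0.png ((568.4119873046875, 6.56292724609375), (70.37608337402344, 292.1913757324219), 53.93907928466797) [[429.6000061035156, 64.0999984741211], [665.7999877929688, -107.9000015258789], [707.2000122070312, -51.0], [471.0, 121.0]]
caddy scene0.png ((570.81494140625, 3.0752029418945312), (68.57563018798828, 292.483642578125), 54.00125503540039) [[432.29998779296875, 61.29999923706055], [669.0, -110.5999984741211], [709.2999877929688, -55.099998474121094], [472.70001220703125, 116.80000305175781]]
handle [469.52589597  82.9495744   36.        ] tcp [6.24654247e+02 2.18696865e-04 2.38726984e+02]
```

carry_out:
  targets:
    - {"dp": [215,-240,0]}
    - {"dp": [215,-240,0]}
    - {"dp": [215,-240,0]}
    - {"dp": [215,-240,0]}
    - {"dp": [215,-240,0]}
    - {"dp": [215,-240,0]}
    - {"dp": [215,-240,0]}
    - {"dp": [215,-240,0]}
    - {"dp": [215,-240,0]}
    - {"dp": [215,-240,0]}
    - {"dp": [215,-240,0]}
    - {"dp": [215,-240,0]}

```text
schema error: expected keys dp, yaw
```

Run:
```python
from h import *
s=r.sense();print(s['eef_pos'],s['tcp_rot'],s['clock'],s['contact_force'])
im,c=snap('wrist','w1.png')
for p in [(336,289,46),(426,207,34),(450,337,46)]: print(proj(c,p))
```

```text
[6.24654247e+02 2.18696865e-04 2.38726984e+02] [-3.14050930e+00 -2.87286918e-05  1.57076705e+00] 0.15 [-0.2256988   0.13856656  0.22704238]
[ -21.73913516 -156.16566783]
[112.38875198 -35.38305397]
[ 101.02221458 -233.55331803]
```

View pics/w1.png

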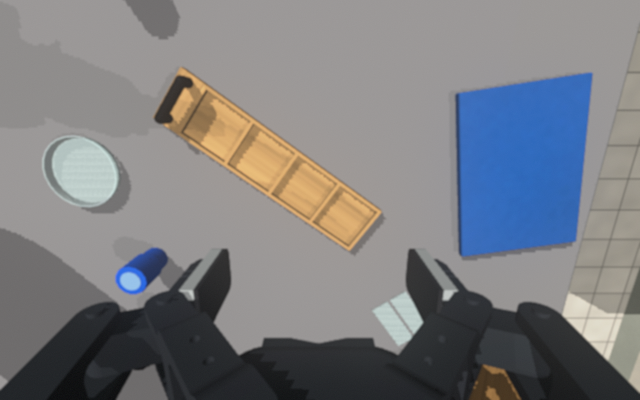

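The move was refused because each row needs a yaw, so the picture is unchanged. I'll repeat it with yaw included.

carry_out:
  targets:
    - {"dp": [215,-240,0],"yaw": 0}
    - {"dp": [215,-240,0],"yaw": 0}
    - {"dp": [215,-240,0],"yaw": 0}
    - {"dp": [215,-240,0],"yaw": 0}
    - {"dp": [215,-240,0],"yaw": 0}
    - {"dp": [215,-240,0],"yaw": 0}
    - {"dp": [215,-240,0],"yaw": 0}
    - {"dp": [215,-240,0],"yaw": 0}
    - {"dp": [215,-240,0],"yaw": 0}
    - {"dp": [215,-240,0],"yaw": 0}
    - {"dp": [215,-240,0],"yaw": 0}
    - {"dp": [215,-240,0],"yaw": 0}

```text
clock: 1.7
eef_pos: [385.1, 214.9, 239.3]
tcp_rot: [-3.142, 0.0, 1.571]
contact_force: [-0.6, 0.4, -0.2]
opening: 0.998
grasp_force: 0.0
```

Run:
```python
from h import *
s=r.sense();print(s['eef_pos'],s['tcp_rot'],s['clock'],s['contact_force'])
im,c=snap('wrist','w2.png')
for p in [(336,289,46),(426,207,34),(450,337,46)]: print(proj(c,p))
```

```text
[385.1092571  214.89842841 239.25622266] [-3.14152439e+00  3.66693931e-05  1.57055207e+00] 1.7 [-0.57333459  0.41697851 -0.1716657 ]
[271.47828835 108.48178143]
[353.14870564 181.92443493]
[382.56984233  58.63929873]
```

View pics/w2.png

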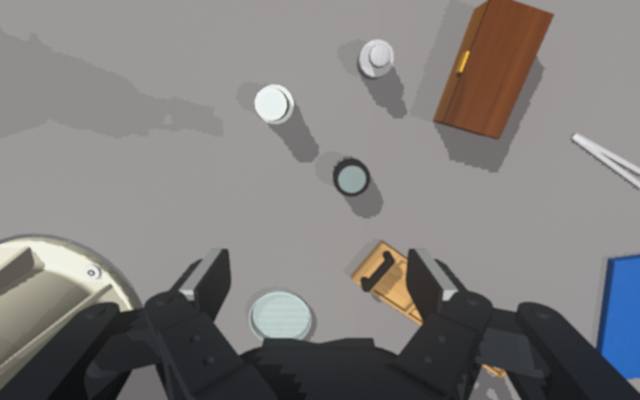

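The objective's top is at (271,104), the short eyepiece's at (351,179) and the weight's knob at (377,58), all within about 4 mm of the estimates. I'll grasp the objective now.

carry_out:
  targets:
    - {"dp": [76,-49,50],"yaw": 0}
    - {"dp": [76,-49,100],"yaw": 0}
    - {"dp": [76,-49,150],"yaw": 0}
    - {"dp": [76,-49,180],"yaw": 0}
    - {"dp": [76,-49,200],"yaw": 0}
    - {"dp": [76,-49,215],"yaw": 0}
    - {"dp": [76,-49,215],"yaw": 0}
    - {"dp": [76,-49,215],"yaw": 0}

```text
clock: 2.75
eef_pos: [336.5, 291.3, 24.9]
tcp_rot: [3.141, -0.001, 1.571]
contact_force: [0.0, 0.4, -0.1]
opening: 0.998
grasp_force: 0.0
```

carry_out:
  targets:
    - {"dp": [0,0,0],"yaw": 0}
    - {"dp": [0,0,0],"yaw": 0}
    - {"dp": [0,0,0],"yaw": 0}
    - {"dp": [0,0,0],"yaw": 0}
    - {"dp": [0,0,0],"yaw": 0}
    - {"dp": [0,0,0],"yaw": 0}
    - {"dp": [0,0,0],"yaw": 0}
    - {"dp": [0,0,0],"yaw": 0}
  fingers: -1
  grip_force: 30

```text
clock: 3.75
eef_pos: [336.2, 291.1, 24.7]
tcp_rot: [3.141, -0.0, 1.571]
contact_force: [-0.8, -1.3, 8.4]
opening: 0.392
grasp_force: 29.2
```

carry_out:
  targets:
    - {"dp": [0,0,-30],"yaw": 0}
    - {"dp": [0,0,-70],"yaw": 0}
    - {"dp": [-30,25,-95],"yaw": -9}
    - {"dp": [-70,55,-95],"yaw": -18}
    - {"dp": [-110,88,-95],"yaw": -27}
    - {"dp": [-150,120,-95],"yaw": -36}
    - {"dp": [-190,152,-95],"yaw": -45}
    - {"dp": [-230,184,-95],"yaw": -54}
    - {"dp": [-260,208,-95],"yaw": -54}
    - {"dp": [-277,221,-95],"yaw": -54}
    - {"dp": [-277,221,-95],"yaw": -54}
    - {"dp": [-277,221,-95],"yaw": -54}

```text
clock: 5.25
eef_pos: [555.9, 14.8, 119.0]
tcp_rot: [-3.141, -0.001, 2.513]
contact_force: [0.5, -0.2, -0.8]
opening: 0.387
grasp_force: 30.4
```

Run:
```python
from h import *
s=r.sense();print(s['eef_pos'],s['tcp_rot'],s['clock'],s['contact_force'],s['opening'],s['grasp_force'])
im,c=snap('wrist','w3.png')
u=np.array([-.8083,.5886]);v=np.array([-u[1],u[0]]);O=np.array([582.9,-4.5])
im=im[:,:,::-1].copy()
for x in (128,66,62,2,-2,-62,-66,-126):
  for y in (-30,30):
    q=proj(c,[*(O+x*u+y*v),12]); cv2.circle(im,(int(q[0]),int(q[1])),2,(0,0,255),-1)
cv2.imwrite('pics/w3d.png',im)
```

```text
[555.93335076  14.78236654 119.00531549] [-3.14102067e+00 -1.25081694e-03  2.51346354e+00] 5.25 [ 0.47105087 -0.15717376 -0.80707414] 0.3874192540512313 30.415533185005188
```

View pics/w3d.png

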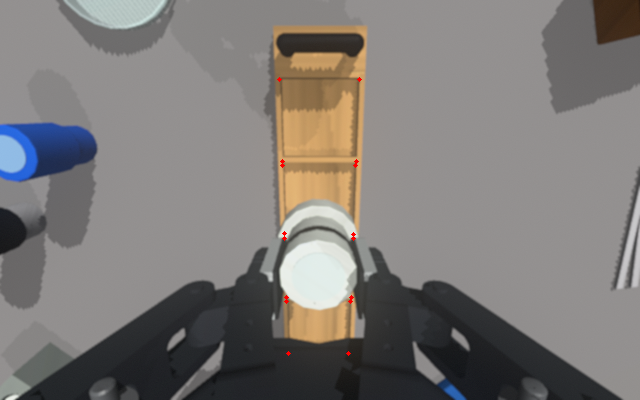

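The predicted pocket corners fall on the real ones, off by about 2 px toward the handle. The objective hangs over pocket 2, so I'll lower it.

carry_out:
  targets:
    - {"dp": [0,0,40],"yaw": 0}
    - {"dp": [0,0,65],"yaw": 0}
    - {"dp": [0,0,78],"yaw": 0}
    - {"dp": [0,0,84],"yaw": 0}
    - {"dp": [0,0,88],"yaw": 0}
    - {"dp": [0,0,90],"yaw": 0}
    - {"dp": [0,0,90],"yaw": 0}
    - {"dp": [0,0,90],"yaw": 0}

```text
clock: 6.3
eef_pos: [557.3, 14.0, 29.7]
tcp_rot: [3.141, 0.0, 2.513]
contact_force: [-0.7, -0.1, -0.6]
opening: 0.388
grasp_force: 30.5
```

carry_out:
  targets:
    - {"dp": [0,0,1],"yaw": 0}
    - {"dp": [0,0,1],"yaw": 0}
    - {"dp": [0,0,1],"yaw": 0}

```text
clock: 6.68
eef_pos: [557.3, 14.0, 28.8]
tcp_rot: [3.141, 0.0, 2.513]
contact_force: [-1.5, -0.5, 5.7]
opening: 0.387
grasp_force: 31.1
```

carry_out:
  targets:
    - {"dp": [0,0,0],"yaw": 0}
    - {"dp": [0,0,0],"yaw": 0}
    - {"dp": [0,0,0],"yaw": 0}
    - {"dp": [0,0,0],"yaw": 0}
    - {"dp": [0,0,0],"yaw": 0}
    - {"dp": [0,0,-10],"yaw": 0}
    - {"dp": [0,0,-25],"yaw": 0}
    - {"dp": [0,0,-60],"yaw": 0}
    - {"dp": [0,0,-100],"yaw": 0}
    - {"dp": [0,0,-100],"yaw": 0}
  fingers: 0.6

```text
clock: 7.92
eef_pos: [559.5, 14.0, 132.4]
tcp_rot: [3.137, 0.006, 2.513]
contact_force: [-0.3, -0.4, 0.7]
opening: 0.802
grasp_force: 0.0
```

carry_out:
  targets:
    - {"dp": [55,20,0],"yaw": 0}
    - {"dp": [110,40,0],"yaw": 0}
    - {"dp": [165,60,0],"yaw": 0}
    - {"dp": [221,79,0],"yaw": 0}
    - {"dp": [221,79,30],"yaw": 0}
    - {"dp": [221,79,60],"yaw": 0}
    - {"dp": [221,79,60],"yaw": 0}
    - {"dp": [221,79,60],"yaw": 0}
    - {"dp": [221,79,60],"yaw": 0}
  fingers: 1

```text
clock: 9.05
eef_pos: [425.5, 208.0, 69.3]
tcp_rot: [3.14, 0.001, 2.513]
contact_force: [0.7, 0.3, -0.4]
opening: 1.001
grasp_force: 0.0
```

carry_out:
  targets:
    - {"dp": [0,0,25],"yaw": 0}
    - {"dp": [0,0,42],"yaw": 0}
    - {"dp": [0,0,52],"yaw": 0}
    - {"dp": [0,0,52],"yaw": 0}
    - {"dp": [0,0,52],"yaw": 0}

```text
clock: 9.68
eef_pos: [425.1, 208.0, 16.9]
tcp_rot: [3.141, 0.0, 2.513]
contact_force: [0.7, -0.4, 0.3]
opening: 0.998
grasp_force: 0.0
```

carry_out:
  targets:
    - {"dp": [0,0,0],"yaw": 0}
    - {"dp": [0,0,0],"yaw": 0}
    - {"dp": [0,0,0],"yaw": 0}
    - {"dp": [0,0,0],"yaw": 0}
    - {"dp": [0,0,0],"yaw": 0}
    - {"dp": [0,0,0],"yaw": 0}
    - {"dp": [0,0,0],"yaw": 0}
    - {"dp": [0,0,0],"yaw": 0}
  fingers: -1

```text
clock: 10.68
eef_pos: [424.9, 207.9, 16.8]
tcp_rot: [3.141, 0.0, 2.513]
contact_force: [-0.8, -1.0, 5.5]
opening: 0.505
grasp_force: 29.7
```

carry_out:
  targets:
    - {"dp": [0,0,-30],"yaw": 0}
    - {"dp": [0,0,-75],"yaw": 0}
    - {"dp": [-50,-14,-110],"yaw": 0}
    - {"dp": [-105,-29,-110],"yaw": 0}
    - {"dp": [-160,-45,-110],"yaw": 0}
    - {"dp": [-215,-60,-110],"yaw": 0}
    - {"dp": [-260,-73,-110],"yaw": 0}
    - {"dp": [-283,-79,-110],"yaw": 0}
    - {"dp": [-283,-79,-70],"yaw": 0}
    - {"dp": [-283,-79,-40],"yaw": 0}
    - {"dp": [-283,-79,-40],"yaw": 0}
    - {"dp": [-283,-79,-40],"yaw": 0}

```text
clock: 12.18
eef_pos: [607.5, -22.0, 57.2]
tcp_rot: [3.141, 0.0, 2.514]
contact_force: [0.4, 0.7, -0.9]
opening: 0.503
grasp_force: 31.2
```

carry_out:
  targets:
    - {"dp": [0,0,18],"yaw": 0}
    - {"dp": [0,0,28],"yaw": 0}
    - {"dp": [0,0,33],"yaw": 0}
    - {"dp": [0,0,35],"yaw": 0}
    - {"dp": [0,0,36],"yaw": 0}
    - {"dp": [0,0,36],"yaw": 0}
    - {"dp": [0,0,36],"yaw": 0}

```text
clock: 13.05
eef_pos: [607.2, -22.5, 20.8]
tcp_rot: [3.142, 0.0, 2.513]
contact_force: [-1.9, 1.1, 4.9]
opening: 0.506
grasp_force: 31.7
```

carry_out:
  targets:
    - {"dp": [0,0,0],"yaw": 0}
    - {"dp": [0,0,0],"yaw": 0}
    - {"dp": [0,0,0],"yaw": 0}
    - {"dp": [0,0,0],"yaw": 0}
    - {"dp": [0,0,0],"yaw": 0}
    - {"dp": [0,0,-10],"yaw": 0}
    - {"dp": [0,0,-25],"yaw": 0}
    - {"dp": [0,0,-60],"yaw": 0}
    - {"dp": [0,0,-110],"yaw": 0}
    - {"dp": [0,0,-160],"yaw": 0}
    - {"dp": [0,0,-160],"yaw": 0}
    - {"dp": [0,0,-160],"yaw": 0}
  fingers: 0.6

```text
clock: 14.55
eef_pos: [607.0, -22.4, 180.9]
tcp_rot: [3.141, 0.001, 2.513]
contact_force: [-0.9, -0.5, 0.4]
opening: 0.799
grasp_force: 0.0
```

carry_out:
  targets:
    - {"dp": [-8,-44,-20],"yaw": 9}
    - {"dp": [-16,-88,-50],"yaw": 18}
    - {"dp": [-24,-132,-50],"yaw": 27}
    - {"dp": [-32,-176,-50],"yaw": 36}
    - {"dp": [-40,-220,-50],"yaw": 45}
    - {"dp": [-48,-265,-50],"yaw": 54}
    - {"dp": [-48,-265,-50],"yaw": 54}
    - {"dp": [-48,-265,-50],"yaw": 54}
    - {"dp": [-48,-265,-50],"yaw": 54}
    - {"dp": [-48,-265,-50],"yaw": 54}
  fingers: 1

```text
clock: 15.8
eef_pos: [490.6, -264.1, 230.1]
tcp_rot: [-3.141, -0.0, 1.573]
contact_force: [-0.9, 0.8, -0.6]
opening: 0.996
grasp_force: 0.0
```

Run:
```python
from h import *
s=r.sense();print(s['eef_pos'],s['tcp_rot'],s['clock'])
im,c=snap('wrist','w4.png')
for p in [(419,-209,60),(555.4,-328.2,40),(624.2,-319.4,56),(448,-334,60),(360,-281,16)]: print(p,proj(c,p).round())
```

```text
[ 490.63171596 -264.11826899  230.119449  ] [-3.14135861e+00 -2.14669592e-04  1.57271365e+00] 15.8
(419, -209, 60) [246. 128.]
(555.4, -328.2, 40) [373. 232.]
(624.2, -319.4, 56) [438. 230.]
(448, -334, 60) [280. 243.]
(360, -281, 16) [210. 187.]
```

View pics/w4.png

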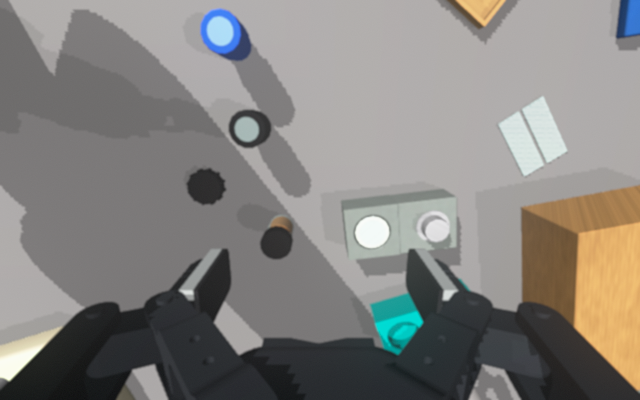

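The long eyepiece's top is at (246,128), the lens at (373,232) and the button at (437,230), all matching predictions. The turquoise decoy at (400,325) and the blue one at (222,32) stay untouched.

carry_out:
  targets:
    - {"dp": [28,-36,20],"yaw": 0}
    - {"dp": [56,-72,50],"yaw": 0}
    - {"dp": [56,-72,100],"yaw": 0}
    - {"dp": [56,-72,140],"yaw": 0}
    - {"dp": [56,-72,170],"yaw": 0}
    - {"dp": [56,-72,190],"yaw": 0}
    - {"dp": [56,-72,199],"yaw": 0}
    - {"dp": [56,-72,199],"yaw": 0}
    - {"dp": [56,-72,199],"yaw": 0}

```text
clock: 16.98
eef_pos: [418.8, -209.2, 32.0]
tcp_rot: [3.14, 0.001, 1.571]
contact_force: [0.2, -0.4, 0.1]
opening: 0.997
grasp_force: 0.0
```

carry_out:
  targets:
    - {"dp": [0,0,0],"yaw": 0}
    - {"dp": [0,0,0],"yaw": 0}
    - {"dp": [0,0,0],"yaw": 0}
    - {"dp": [0,0,0],"yaw": 0}
    - {"dp": [0,0,0],"yaw": 0}
    - {"dp": [0,0,0],"yaw": 0}
    - {"dp": [0,0,0],"yaw": 0}
    - {"dp": [0,0,0],"yaw": 0}
  fingers: -1

```text
clock: 17.98
eef_pos: [418.4, -209.2, 31.7]
tcp_rot: [3.141, 0.0, 1.571]
contact_force: [-1.3, 0.5, 5.3]
opening: 0.44
grasp_force: 29.5
```

carry_out:
  targets:
    - {"dp": [0,0,-30],"yaw": 0}
    - {"dp": [0,0,-80],"yaw": 0}
    - {"dp": [40,13,-110],"yaw": -9}
    - {"dp": [85,28,-110],"yaw": -18}
    - {"dp": [130,42,-110],"yaw": -27}
    - {"dp": [175,57,-110],"yaw": -36}
    - {"dp": [220,71,-110],"yaw": -45}
    - {"dp": [262,85,-110],"yaw": -54}
    - {"dp": [262,85,-80],"yaw": -54}
    - {"dp": [262,85,-40],"yaw": -54}
    - {"dp": [262,85,-40],"yaw": -54}
    - {"dp": [262,85,-40],"yaw": -54}

```text
clock: 19.48
eef_pos: [503.7, 52.9, 72.1]
tcp_rot: [3.141, 0.0, 2.513]
contact_force: [-0.3, 0.7, 0.3]
opening: 0.441
grasp_force: 30.6
```

carry_out:
  targets:
    - {"dp": [0,0,18],"yaw": 0}
    - {"dp": [0,0,28],"yaw": 0}
    - {"dp": [0,0,33],"yaw": 0}
    - {"dp": [0,0,35],"yaw": 0}
    - {"dp": [0,0,36.5],"yaw": 0}
    - {"dp": [0,0,36.5],"yaw": 0}
    - {"dp": [0,0,36.5],"yaw": 0}

```text
clock: 20.35
eef_pos: [503.6, 52.9, 35.7]
tcp_rot: [3.141, 0.001, 2.513]
contact_force: [-1.7, -0.5, 8.0]
opening: 0.438
grasp_force: 31.5
```

carry_out:
  targets:
    - {"dp": [0,0,0],"yaw": 0}
    - {"dp": [0,0,0],"yaw": 0}
    - {"dp": [0,0,0],"yaw": 0}
    - {"dp": [0,0,0],"yaw": 0}
    - {"dp": [0,0,0],"yaw": 0}
    - {"dp": [0,0,-10],"yaw": 0}
    - {"dp": [0,0,-25],"yaw": 0}
    - {"dp": [0,0,-60],"yaw": 0}
    - {"dp": [0,0,-110],"yaw": 0}
    - {"dp": [0,0,-125],"yaw": 0}
    - {"dp": [0,0,-125],"yaw": 0}
    - {"dp": [0,0,-125],"yaw": 0}
  fingers: 0.6

```text
clock: 21.85
eef_pos: [502.4, 52.9, 158.8]
tcp_rot: [-3.141, -0.001, 2.513]
contact_force: [-0.8, -0.2, -0.9]
opening: 0.8
grasp_force: 0.0
```

carry_out:
  targets:
    - {"dp": [-45,-33,0],"yaw": 0}
    - {"dp": [-90,-66,0],"yaw": 0}
    - {"dp": [-140,-102,0],"yaw": 0}
    - {"dp": [-190,-138,0],"yaw": 0}
    - {"dp": [-240,-175,0],"yaw": 0}
    - {"dp": [-290,-211,0],"yaw": 0}
    - {"dp": [-316,-230,30],"yaw": 0}
    - {"dp": [-316,-230,75],"yaw": 0}
    - {"dp": [-316,-230,75],"yaw": 0}
    - {"dp": [-316,-230,75],"yaw": 0}
    - {"dp": [-316,-230,75],"yaw": 0}
    - {"dp": [-316,-230,75],"yaw": 0}
  fingers: -1

```text
clock: 23.35
eef_pos: [624.6, -318.9, 86.5]
tcp_rot: [3.141, 0.002, 2.514]
contact_force: [-0.2, -0.7, -0.0]
opening: -0.006
grasp_force: 0.0
```

Run:
```python
from h import *
s=r.sense();print(s['eef_pos'],s['tcp_rot'],s['clock'],r.tip_reach)
im,c=snap('wrist','w5.png')
for p in [(555.4,-328.2,40),(624.2,-319.4,56)]: print(p,proj(c,p).round())
```

```text
[ 624.58848451 -318.8979217    86.51300902] [3.14124604e+00 2.43000471e-03 2.51382155e+00] 23.35 8.0
(555.4, -328.2, 40) [239. 148.]
(624.2, -319.4, 56) [318. 236.]
```

View pics/w5.png

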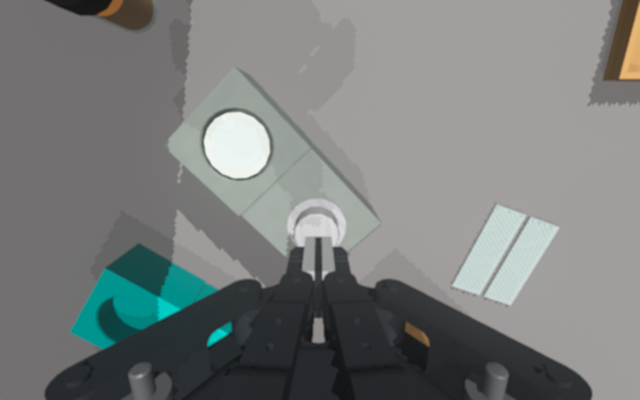

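The closed fingertips are over the button at (317,230) and the lens is at (237,145). I'll press.

carry_out:
  targets:
    - {"dp": [3,0,15],"yaw": 0}
    - {"dp": [3,0,21],"yaw": 0}
    - {"dp": [3,0,25],"yaw": 0}
    - {"dp": [3,0,29],"yaw": 0}
    - {"dp": [3,0,32],"yaw": 0}
    - {"dp": [3,0,34],"yaw": 0}
    - {"dp": [3,0,35],"yaw": 0}
    - {"dp": [3,0,35],"yaw": 0}

```text
clock: 24.4
eef_pos: [621.3, -317.1, 50.1]
tcp_rot: [-3.142, 0.0, 2.513]
contact_force: [-3.0, 1.5, 5.6]
opening: -0.004
grasp_force: 2.5
```

carry_out:
  targets:
    - {"dp": [0,0,1],"yaw": 0}
    - {"dp": [0,0,2],"yaw": 0}
    - {"dp": [0,0,2],"yaw": 0}

```text
clock: 24.78
eef_pos: [621.4, -317.2, 50.0]
tcp_rot: [3.142, 0.0, 2.513]
contact_force: [-8.1, 3.7, 20.3]
opening: -0.001
grasp_force: 10.1
```

carry_out:
  targets:
    - {"dp": [0,0,-15],"yaw": 0}
    - {"dp": [0,0,-50],"yaw": 0}
    - {"dp": [0,0,-80],"yaw": 0}
    - {"dp": [48,-47,-80],"yaw": 0}
    - {"dp": [48,-47,-80],"yaw": 0}
    - {"dp": [48,-47,-80],"yaw": 0}
    - {"dp": [48,-47,-80],"yaw": 0}
    - {"dp": [48,-47,-80],"yaw": 0}
    - {"dp": [48,-47,-80],"yaw": 0}
    - {"dp": [48,-47,-80],"yaw": 0}
  fingers: 1

```text
clock: 26.02
eef_pos: [555.0, -326.8, 127.6]
tcp_rot: [-3.142, -0.0, 2.514]
contact_force: [0.1, 0.2, -0.1]
opening: 0.994
grasp_force: 0.0
```

Run:
```python
from h import *
s=r.sense();print(s['eef_pos'],s['opening'],s['clock'])
im,c=snap('wrist','w6.png')
for p in [(554.5,-327,53)]: print(p,proj(c,p).round())
hsv=cv2.cvtColor(im,cv2.COLOR_RGB2HSV);m=cv2.inRange(hsv,(0,0,215),(180,40,255))
for k in cv2.findContours(m,0,2)[0]:
    if cv2.contourArea(k)>500: e=cv2.fitEllipse(k);print(e,ray(c,e[0],53))
```

```text
[ 555.03117389 -326.77068786  127.60951937] 0.9940836355171899 26.025
(554.5, -327, 53) [318. 212.]
((536.2559204101562, 279.87933349609375), (23.115522384643555, 70.91204833984375), 37.88663864135742) [ 702.51976202 -220.48340279   53.        ]
((373.8059387207031, 266.15350341796875), (38.354679107666016, 43.7810173034668), 76.61675262451172) [ 616.47175106 -318.25517338   53.        ]
((508.79302978515625, 273.70367431640625), (23.858753204345703, 80.87897491455078), 31.68439483642578) [ 684.65193926 -235.69706521   53.        ]
((315.7579345703125, 211.4274139404297), (50.09732437133789, 52.29069519042969), 91.80005645751953) [ 553.27048048 -328.39214374   53.        ]
```

View pics/w6.png

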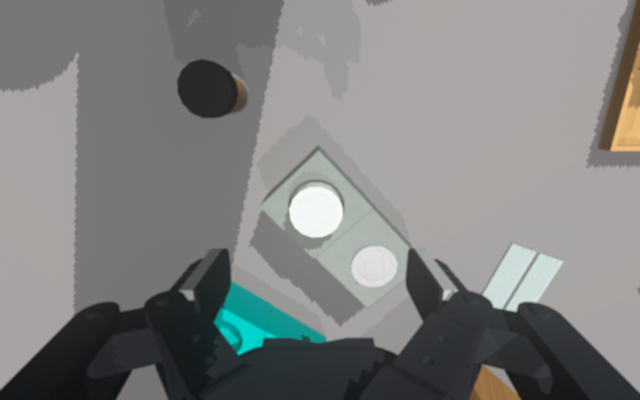

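The lens stands proud at (316,211) and the button at (374,266) is down. I'll descend and grip the rim.

carry_out:
  targets:
    - {"dp": [0,-1,35],"yaw": 0}
    - {"dp": [0,-1,60],"yaw": 0}
    - {"dp": [0,-1,72],"yaw": 0}
    - {"dp": [0,-1,77.5],"yaw": 0}
    - {"dp": [0,-1,77.5],"yaw": 0}
    - {"dp": [0,-1,77.5],"yaw": 0}

```text
clock: 26.82
eef_pos: [554.8, -328.0, 51.2]
tcp_rot: [3.141, 0.001, 2.513]
contact_force: [-0.5, 0.7, -0.3]
opening: 0.997
grasp_force: 0.0
```

carry_out:
  targets:
    - {"dp": [0,0,0],"yaw": 0}
    - {"dp": [0,0,0],"yaw": 0}
    - {"dp": [0,0,0],"yaw": 0}
    - {"dp": [0,0,0],"yaw": 0}
    - {"dp": [0,0,0],"yaw": 0}
    - {"dp": [0,0,0],"yaw": 0}
    - {"dp": [0,0,0],"yaw": 0}
    - {"dp": [0,0,0],"yaw": 0}
  fingers: -1
  grip_force: 30

```text
clock: 27.82
eef_pos: [554.3, -327.8, 50.3]
tcp_rot: [3.142, 0.0, 2.513]
contact_force: [0.8, 0.4, 2.1]
opening: 0.447
grasp_force: 30.4
```

carry_out:
  targets:
    - {"dp": [0,0,-4],"yaw": 0}
    - {"dp": [0,0,-10],"yaw": 0}
    - {"dp": [0,0,-18],"yaw": 0}
    - {"dp": [0,0,-25],"yaw": 0}
    - {"dp": [0,0,-25],"yaw": 0}

```text
clock: 28.45
eef_pos: [554.7, -328.0, 76.2]
tcp_rot: [3.141, 0.001, 2.513]
contact_force: [0.4, -0.1, 0.1]
opening: 0.447
grasp_force: 30.3
```

Run:
```python
from h import *
s=r.sense();print(s['eef_pos'],s['opening'],s['grasp_force'],s['clock'])
im,c=snap('wrist','w7.png')
cv2.imwrite('pics/w7c.png',cv2.resize(im[150:350,200:440,::-1],(720,600)))
```

```text
[ 554.68257638 -328.00345892   76.22993198] 0.446623183206726 30.26969075202942 28.45
```

View pics/w7c.png

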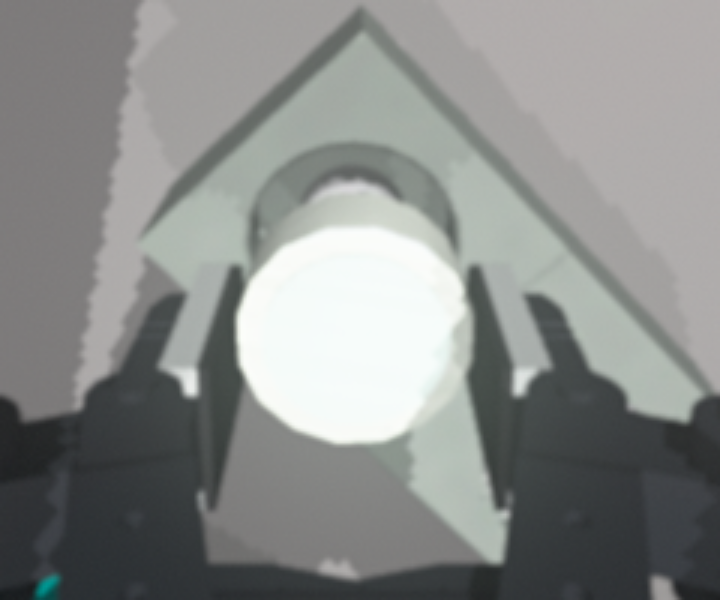

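The lens is held level and clear of the well. I'll carry it to pocket 4.

carry_out:
  targets:
    - {"dp": [0,0,-30],"yaw": 0}
    - {"dp": [6,22,-50],"yaw": 0}
    - {"dp": [15,56,-50],"yaw": 0}
    - {"dp": [26,98,-50],"yaw": 0}
    - {"dp": [37,140,-50],"yaw": 0}
    - {"dp": [48,182,-50],"yaw": 0}
    - {"dp": [59,224,-50],"yaw": 0}
    - {"dp": [68,260,-50],"yaw": 0}
    - {"dp": [73,278,-30],"yaw": 0}
    - {"dp": [73,278,10],"yaw": 0}
    - {"dp": [73,278,25],"yaw": 0}
    - {"dp": [73,278,25],"yaw": 0}

```text
clock: 30.0
eef_pos: [657.2, -60.2, 48.6]
tcp_rot: [-3.14, -0.003, 2.513]
contact_force: [0.8, 0.3, -0.1]
opening: 0.453
grasp_force: 30.4
```

Run:
```python
from h import *
s=r.sense();print(s['eef_pos'],s['opening'],s['grasp_force'],s['clock'])
im,c=snap('wrist','w8.png')
```

```text
[657.19395813 -60.15096986  48.58535973] 0.45254629362698107 30.398976802825928 30.0
```

View pics/w8.png

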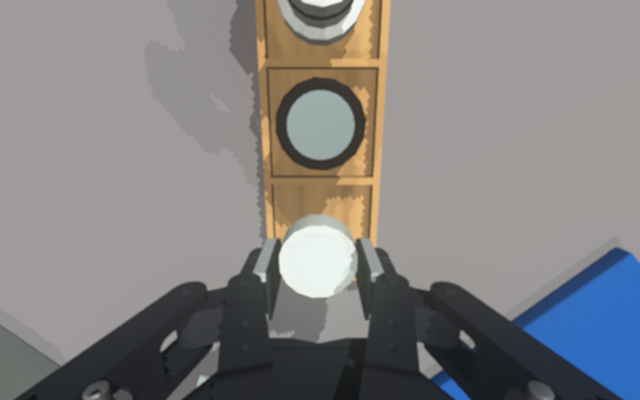

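The short eyepiece is centred in its pocket at (320,123), and the lens at (318,260) is over pocket 4. I'll lower it.

carry_out:
  targets:
    - {"dp": [0,0,14],"yaw": 0}
    - {"dp": [0,0,22],"yaw": 0}
    - {"dp": [0,0,27],"yaw": 0}
    - {"dp": [0,0,29.5],"yaw": 0}
    - {"dp": [0,0,29.5],"yaw": 0}
    - {"dp": [0,0,29.5],"yaw": 0}

```text
clock: 30.8
eef_pos: [658.8, -59.9, 21.0]
tcp_rot: [3.141, 0.0, 2.513]
contact_force: [0.3, -0.1, -0.4]
opening: 0.448
grasp_force: 30.4
```

carry_out:
  targets:
    - {"dp": [0,0,1],"yaw": 0}
    - {"dp": [0,0,2],"yaw": 0}
    - {"dp": [0,0,2],"yaw": 0}
    - {"dp": [0,0,2],"yaw": 0}

```text
clock: 31.3
eef_pos: [658.7, -59.9, 19.3]
tcp_rot: [3.141, 0.0, 2.513]
contact_force: [-2.0, 0.4, 4.3]
opening: 0.452
grasp_force: 31.0
```

Contact is at the expected height. I'll release, rise and back off for a check.

carry_out:
  targets:
    - {"dp": [0,0,0],"yaw": 0}
    - {"dp": [0,0,0],"yaw": 0}
    - {"dp": [0,0,0],"yaw": 0}
    - {"dp": [0,0,0],"yaw": 0}
    - {"dp": [0,0,0],"yaw": 0}
    - {"dp": [0,0,-10],"yaw": 0}
    - {"dp": [0,0,-25],"yaw": 0}
    - {"dp": [0,0,-70],"yaw": 0}
    - {"dp": [-20,0,-130],"yaw": 0}
    - {"dp": [-40,0,-190],"yaw": 0}
    - {"dp": [-40,0,-220],"yaw": 0}
    - {"dp": [-40,0,-220],"yaw": 0}
  fingers: 0.6

```text
clock: 32.8
eef_pos: [692.7, -83.8, 243.7]
tcp_rot: [3.138, 0.006, 2.513]
contact_force: [-0.2, 0.5, -0.1]
opening: 0.8
grasp_force: 0.0
```

Run:
```python
from h import *
s=r.sense();print(s['eef_pos'],s['contact_force'],s['clock'])
im,c=snap('wrist','w9.png'); im=im[:,:,::-1].copy()
u=np.array([-.8083,.5886]);O=np.array([581.3,-3.3])
for x,z in((96,64),(32,50),(-32,38),(-96,22)):
    q=proj(c,[*(O+x*u),z]); cv2.circle(im,(int(q[0]),int(q[1])),2,(0,0,255),-1)
cv2.imwrite('pics/w9d.png',im)
```

```text
[692.7415592  -83.77045847 243.67451685] [-0.17601727  0.47546767 -0.1021183 ] 32.8
```

View pics/w9d.png

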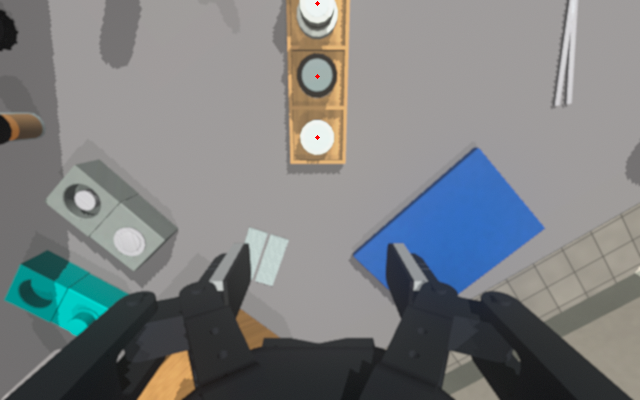

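The lens (317,137), short eyepiece (317,76) and objective (317,5) are all centred on their pockets. I'll use my last picture to check the long eyepiece and the look-alikes in the scene view.

Run:
```python
from h import *
im,c=snap('scene','s2.png')
cv2.imwrite('pics/s2c.png',cv2.resize(im[120:320,195:455,::-1],(780,600),interpolation=cv2.INTER_CUBIC))
```

```text
(no output)
```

View pics/s2c.png

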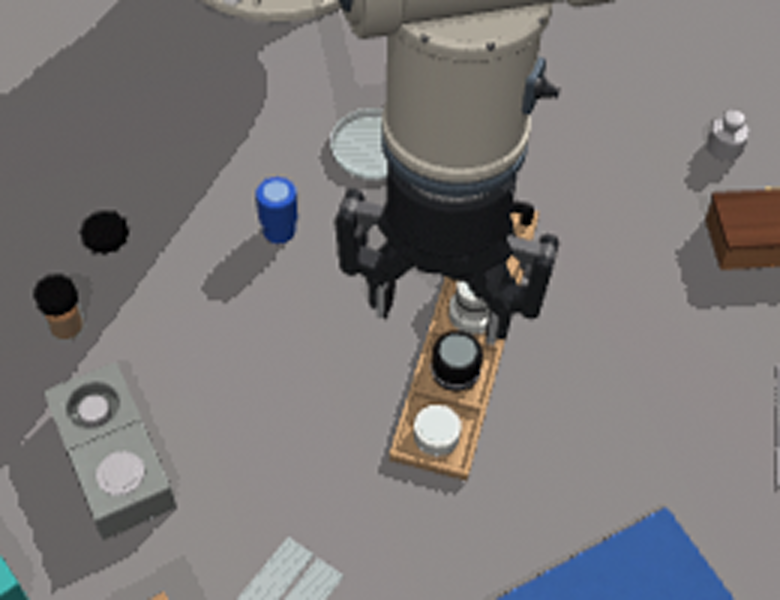

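The look-alikes have not moved, but the gripper hides the long eyepiece. I'll check it numerically in the side view.

Run:
```python
from h import *
im,c=snap('side','d2.png')
u=np.array([-.8083,.5886]);O=np.array([581.3,-3.3]);p=O+96*u
print('top/base expected',proj(c,[*p,64]).round(1),proj(c,[*p,26]).round(1))
x,y=proj(c,[*p,45]).astype(int); s=im[y-30:y+30,x-30:x+30].max(2)
m=(s<60).astype(np.uint8); n,l,st,ce=cv2.connectedComponentsWithStats(m)
for i in range(1,n):
    if st[i,4]>20: print(st[i]+np.array([x-30,y-30,0,0,0]),(ce[i]+[x-30,y-30]).round(1))
```

```text
top/base expected [298.7 184.9] [299.  196.2]
[293 185  13  16 150] [298.9 193. ]
[279 191   4  17  41] [280.8 198.7]
```

The barrel is upright and centred: a dark column 13 px wide at column 299, exactly as expected. I'll hand in.

```bash
python3 -c "
from rig import r
print(r.sign_off())"
```

```text
the job is handed in; nothing more can be done
None
```

I put all four optics in their own pockets, upright, left the look-alikes untouched, and handed the job in at about 33 s; `sign_off` returned no verdict.

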